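Fit the cam on the flatted spindle

TASK

Fit the pear-shaped cam on the upright flatted spindle: turn it so that the flat in its bore meets the flat of the shaft, slide it fully home on the shoulder, and let go. Leave the plain round spacer where it lies.

Things in the scene. Friction and masses are not known exactly. Their poses are not given: they have to be found in the camera images.
- cam_centre (a point): Steel cam lying flat, 34 mm thick, ~0.25 kg. From above a pear: round back of radius 26, nose ending 48 from the bore axis, two flat sides 44 apart to grip across the bore. A D-shaped hole goes through it: radius 15.5, its flat 7 from the axis, on the nose side. Point: on the bore axis, half-way up (17 above the underside). x to the nose (and bore flat), y square to the flat sides, z up.
- spindle_seat (a point): Fixed upright steel shaft of radius 13 mm, one flat 5 from its axis. It rises 32 above a round shoulder (radius 21) whose top is 20 above the worktop; its upper 10 taper to half the section. Point: on the axis, on top of the shoulder, where the cam's underside rests when home. x square out of the flat, z up. When home the cam's x and this x point the same way.
- spindle: The spindle's base: a grey plate 100 x 100 x 10 mm fixed on the worktop, with a cap screw (head 4 mm high) in each corner. Origin: centre of its underside, on the shaft's axis; x square out of the shaft's flat. A slim raised steel line on the plate lies on that side, under the nose of a cam that is home.
- spacer_centre (a point): Plain steel spacer lying flat, 34 mm thick, flat sides 44 apart like the cam but round (radius 26, no nose), with a round bore of radius 10, too small for the shaft. Not to be used. Point: its centre, 17 mm up; z up.

How it is judged:
By the outcome, as a careful person would: the job done as asked, in the order asked, and still so for the second after the job is handed in, with the robot touching nothing.
It also fails if it takes over 35 s, if anything falls off the work surface, if the arm or the gripper's body presses on something with over 40 N, if the wrist force passes 120 N, or if a joint passes its speed limit or range.

ROBOT

A 6-joint arm with a two-finger parallel gripper is mounted at the origin on a cart in front of the work surface, level with it; the furniture and walls round the work are solid. World frame = base frame: x ahead of the robot, y to its left, z up, the work surface at z = 0. Lengths are in m, angles in rad, forces in N, time in s.
With the tool pointing down it reaches from about 0.35 to 0.975 m from the base axis. Payload 4.9 kg.
Tool frame: the origin (TCP) lies between the finger pads; the fingertips stand 14 mm ahead of it and the grasp point (between the pads) lies 5 mm behind it (manip.tcp_to_tips is the distance from the TCP to the fingertips, in m); z points along the fingers, y is the line along which they close (so a half turn about z gives the same grasp; the last joint's range is limited). The gripper opens to 85 mm and grips with 20 to 120 N. Pads are 22 mm wide; open, the fingers measure 114 mm over their backs; the gripper's body (76 mm by 85 mm) begins 54 mm behind the grasp point. The pads swing forward as they close: fully open they stand 13 mm farther back than shut.
Start: joints at [1.118, 0.053, 1.613, -0, 1.476, -0.119], TCP at [0.205, 0.59, 0.245] pointing down, gripper open.
Joint ranges: [-3.01, 3.01], [-1.01, 2.22], [0.06, 2.58], [-1.02, 4.17], [0.09, 2.62], [-3.14, 3.14]. Speed limits (rad/s): [2.57, 2.57, 3.14, 3.14, 3.14, 3.14].

INTERFACE

Orientations are given as a unit quaternion [w, x, y, z].
In Python, from plant import manip gives the robot as it stands.
- The arm moves only by the tool servo_tool, never from a script. Its argument "moves" is a list that holds one entry, the list of rows, each a list of 7 numbers: the shift along the tool's x, y, z in mm, then the turn, a rotation vector about the tool's x, y, z in degrees, then the finger opening in mm, from 0 to 85.4. In form: [[[x, y, z, ax, ay, az, fingers], ...]]. A call has 1 to 12 rows; each row shifts and turns the commanded pose from where the row before left it, along the tool's axes as they then stand; what a row does not reach is not made up. A row lasts 1/8 s, in which the tool goes at most 62.5 mm and 10.7 degrees, less where a joint would pass 70% of its speed; a pose out of reach is approached as far as the arm can. A call with a gripper value outside its range is refused whole. The fingers move at their own pace and stop on an object; the grip force is fixed at half the most. Time passes only in rows, so rows that do not move let the fingers close. It gives the time, the measured TCP pose, the force, the opening and the grip force at its end, in the units of the state.
- manip.state(): the state, without advancing time (a new reading comes with each control period).
- manip.grab_frame(name): name is "scene" or "top" or "wrist"; returns a dict with "image" (384x512x3 uint8, blue, green, red), "mtx" (3x3 intrinsics, pixels), "dist_coeffs" ([k1, k2, p1, p2, k3] as OpenCV has them; the pictures are not rectified), "eye" and "rotation" of the camera in the world. Camera axes: x right, y down, z forward; pixel columns grow to the right and rows downward; lengths in m; the calibration is good to about 2 mm. A picture is of the moment at which its call begins. There is no depth.
- manip.job_done(): hands the job in; it is judged then, once.
The state is a dict: "time": time; "joint_pos": joint angles; "joint_vel": joint speeds; "joint_efforts": joint torques, N m; "tool_pos": TCP position; "tool_rot": TCP orientation; "contact_force": force on the tool from outside, world axes, zero at the start; "ft_torque": the same for the moment, N m; "gripper_width": opening from 0.0 (shut) to 1.0 (fully open); "grasp_force": force on a finger pad.
Only numpy, scipy, OpenCV 4.12 (cv2) and the standard library are available. Lean on these libraries where they do the work, as an engineer would, in place of code of your own. Each camera call takes 0.05 s, during which the arm holds its last target. There are 200 camera calls.

## Working session

There is one attempt and no reset: what is moved stays moved. The work goes in short steps, Python scripts to look and compute and a tool call to move; the robot and the scene stay as the last step left them, time stands still between calls to the robot, and variables do not carry over. Pictures are saved under pics/ and viewed, at most 10 in all, crops included, and the job is handed in when it is done.

Besides the shell and the picture viewer there is one more tool, called after "Emit:" as name(argument=value, ...), one argument or row to a line, values as JSON. servo_tool: Moves the arm, as the interface text tells. Its arguments: {"type":"object","properties":{"moves":{"type":"array"}},"required":["moves"]}

```bash
mkdir -p pics; ls
cat > h.py <<'E'
import numpy as np, cv2
from plant import manip
from scipy.spatial.transform import Rotation as R
def grab(n,save=None):
    f=manip.grab_frame(n)
    if save: cv2.imwrite('pics/'+save,f['image'])
    return f
def ray(f,uv):
    p=cv2.undistortPoints(np.array(uv,float).reshape(-1,1,2),np.array(f['mtx']),np.array(f['dist_coeffs'])).reshape(-1,2)
    d=np.c_[p,np.ones(len(p))]@np.array(f['rotation']).T
    return np.array(f['eye']),d
def onz(f,uv,z):
    e,d=ray(f,uv); return e+d*((z-e[2])/d[:,2])[:,None]
def proj(f,P):
    Rm=np.array(f['rotation']);t=-Rm.T@np.array(f['eye'])
    return cv2.projectPoints(np.array(P,float).reshape(-1,1,3),cv2.Rodrigues(Rm.T)[0],t,np.array(f['mtx']),np.array(f['dist_coeffs']))[0].reshape(-1,2)
E
python3 - <<'E'
from h import *
import numpy as np
a=grab('top','top0.png');b=grab('scene','scene0.png')
for f in(a,b):print(np.round(f['eye'],3),np.round(f['rotation'],3).tolist(),f['mtx'])
print(manip.state())
E
```

```text
pics
[0.435 0.009 0.961] [0.024, -0.698, 0.714, -0.043] [[397.34200605   0.         255.6752295 ]
 [  0.         397.34200605 196.98781137]
 [  0.           0.           1.        ]]
[ 0.007 -0.439  0.654] [-0.37, 0.833, -0.376, 0.169] [[400.63189961   0.         245.59330729]
 [  0.         400.63189961 194.44633297]
 [  0.           0.           1.        ]]
{'time': 0.1, 'joint_pos': array([ 1.11799007e+00,  5.32878132e-02,  1.61416814e+00,  2.37370241e-05,
        1.47599976e+00, -1.18999184e-01]), 'joint_vel': array([-0.00055268, -0.00194322, -0.00408304, -0.00011249,  0.00027415,
       -0.00030112]), 'joint_efforts': array([ 1.38012783e-04, -3.94907105e+01, -3.71361351e+01, -7.80937648e-05,
        3.99779718e-03, -1.08001527e-05]), 'tool_pos': array([0.20453097, 0.59001303, 0.24418097]), 'tool_rot': array([-2.74048703e-04,  1.66130762e-01,  9.86103292e-01, -8.90387036e-04]), 'contact_force': array([ 1.01945607, -0.47846074, -0.06098839]), 'ft_torque': array([-0.02027203,  0.03898446,  0.02655575]), 'grasp_force': 0.0, 'gripper_width': 1.0046959373140454}
```

View pics/top0.png

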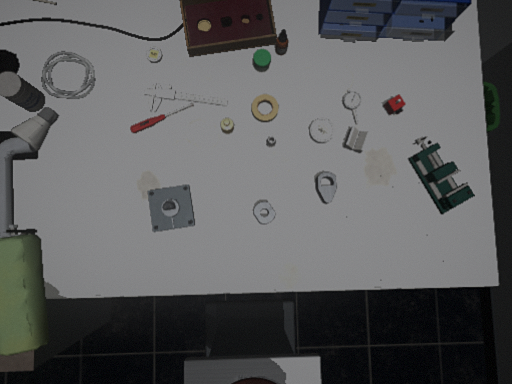

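View pics/scene0.png

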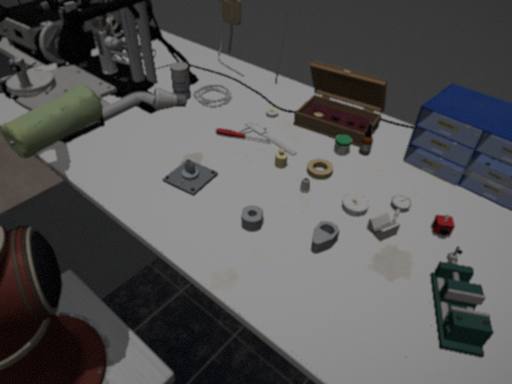

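Top view: plate with spindle at about (171,208), spacer at (264,212), cam at (327,187). I'll enlarge the cam and the plate in one picture.

Run:
```python
from h import *
f=grab('top');im=f['image']
a=im[160:220,300:350];b=im[175:240,140:205]
A=cv2.resize(a,(400,480),interpolation=cv2.INTER_CUBIC);B=cv2.resize(b,(400,400),interpolation=cv2.INTER_CUBIC)
B=cv2.copyMakeBorder(B,0,80,0,0,cv2.BORDER_CONSTANT)
cv2.imwrite('pics/crop0.png',np.hstack([A,B]))
# cam mask
hsv=cv2.cvtColor(im,cv2.COLOR_BGR2HSV)
print(im[187,305:350].mean(1).astype(int), im[208,140:205].mean(1).astype(int))
print(onz(f,[[327,183],[171,208],[264,212]],.034))
```

```text
[136 136 136 137 137 138 136 138 141 139  81  37  41  97 120 121 121 123
 123 120 122 122 119 121 123 124 120 119 115 115 117  91 126 139 139 136
 136 137 137 135 135 138 136 137 137] [135 135 135 134 136 137 134 137 136 110  85  84  85  84  88  86  82  84
  81  84  85 101 102  61  60  56  52  47  48  49  50  50  48  52  61  81
 121 129 112  62  79  88  86  86  87  86  86  88  89  88  91  84  55 127
 138 137 137 135 134 137 136 136 137 137 136]Traceback (most recent call last):
  File "<stdin>", line 10, in <module>
  File "h.py", line 13, in onz
    e,d=ray(f,uv); return e+d*((z-e[2])/d[:,2])[:,None]
        ~~~^^^^^^
  File "h.py", line 10, in ray
    d=np.c_[p,np.ones(len(p))]@np.array(f['rotation']).T
      ~~~~~~~~~~~~~~~~~~~~~~~~^~~~~~~~~~~~~~~~~~~~~~~~~~
ValueError: matmul: Input operand 1 has a mismatch in its core dimension 0, with gufunc signature (n?,k),(k,m?)->(n?,m?) (size 4 is different from 3)
```

View pics/crop0.png

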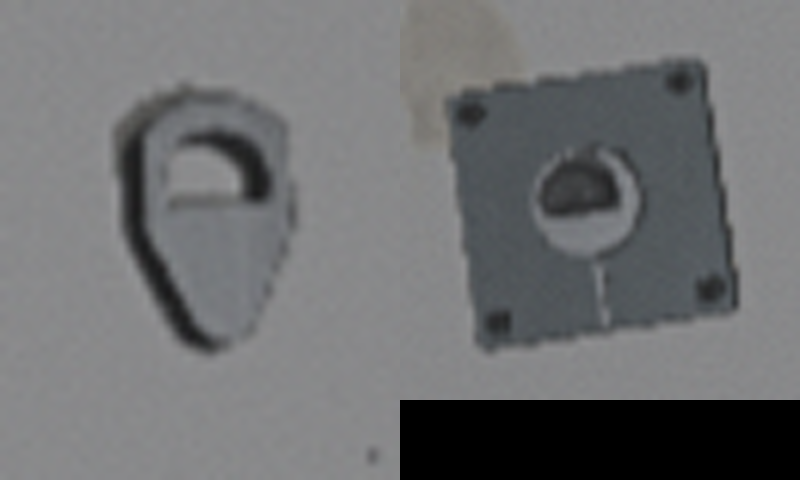

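Crop: cam nose points down the image, at crop (220,345), with the bore flat at y≈202. The plate's four screws are at (70,112), (280,80), (310,288), (98,322) in the right crop, and its line points down.

```bash
sed -i "s/^def grab(n/def _g(n):\n    f=manip.grab_frame(n); f['rotation']=R.from_quat(np.roll(f['rotation'],-1)).as_matrix() if np.size(f['rotation'])==4 else f['rotation']; return f\ndef grab(n/; s/    f=manip.grab_frame(n)$/    f=_g(n)/" h.py
python3 - <<'E'
from h import *
f=grab('top')
px=lambda p,o,s:(np.array(p,float)+.5)/s-.5+o
s=onz(f,px([[70,112],[280,80],[310,288],[98,322]],[140,175],400/65),.014)
print('screws',s.round(4).tolist(),s.mean(0))
d=(s[2]+s[3]-s[0]-s[1])/2; print('spindle yaw',np.degrees(np.arctan2(d[1],d[0])),np.linalg.norm(d))
c=onz(f,px([[218,180],[220,90],[225,345],[145,180],[292,180]],[300,160],8),.034);print(c.round(4))
e=onz(f,px([[168,202],[245,202]],[300,160],8),.034);print(e, onz(f,[[264,212]],.034))
w=grab('wrist');T=manip.state();Rt=R.from_quat(np.roll(T['tool_rot'],-1))
print('tool R',Rt.as_matrix().round(3).tolist());print('cam in tool',Rt.inv().apply(w['eye']-T['tool_pos']).round(4),(Rt.as_matrix().T@w['rotation']).round(3).tolist(),w['mtx'][0])
E
```

```text
screws [[0.5401, 0.2312, 0.014], [0.5508, 0.1504, 0.014], [0.4699, 0.1395, 0.014], [0.4588, 0.2205, 0.014]] [0.50490827 0.18543052 0.014     ]
spindle yaw -172.41096673002014 0.08176294952960116
[[ 0.5544 -0.1859  0.034 ]
 [ 0.5812 -0.1876  0.034 ]
 [ 0.5056 -0.186   0.034 ]
 [ 0.5549 -0.1643  0.034 ]
 [ 0.554  -0.2078  0.034 ]]
[[ 0.54819956 -0.17083616  0.034     ]
 [ 0.54771707 -0.19363552  0.034     ]] [[ 0.48705197 -0.0356412   0.034     ]]
tool R [[-0.945, 0.328, -0.0], [0.328, 0.945, -0.001], [0.0, -0.001, -1.0]]
cam in tool [ 0.0708 -0.0003 -0.1296] [[-0.0, -0.959, -0.283], [1.0, 0.0, -0.002], [0.002, -0.283, 0.959]] [276.04268156   0.         253.62921138]
```

Emit:
servo_tool(
  moves=[
    [[0,0,0,0,0,-9.5,85],[0,0,0,0,0,-9.5,85],[-22,-48,0,0,0,0,85],[-22,-48,0,0,0,0,85],[-22,-48,0,0,0,0,85],[-22,-48,0,0,0,0,85],[-22,-48,0,0,0,0,85],[-22,-48,0,0,0,0,85],[-22,-48,0,0,0,0,85],[-22,-48,0,0,0,0,85],[-22,-48,0,0,0,0,85],[-22,-48,0,0,0,0,85]],
  ],
)

```text
time: 1.75
tool_pos: [0.4241, 0.1084, 0.2455]
tool_rot: [0.0, 0.001, 1.0, 0.0]
contact_force: [0.1, 1.0, 0.6]
gripper_width: 0.998
grasp_force: 0.0
```

Emit:
servo_tool(
  moves=[
    [[-22,-49,14,0,0,0,85],[-22,-49,14,0,0,0,85],[-22,-49,14,0,0,0,85],[-22,-49,14,0,0,0,85],[-22,-49,14,0,0,0,85],[-22,-49,14,0,0,0,85],[0,0,0,0,0,0,85],[0,0,0,0,0,0,85]],
  ],
)

```text
time: 2.75
tool_pos: [0.5548, -0.184, 0.1611]
tool_rot: [-0.0, 0.001, 1.0, 0.0]
contact_force: [-0.0, -0.3, 0.2]
gripper_width: 0.998
grasp_force: 0.0
```

Run:
```python
from h import *
f=grab('wrist','w1.png');s=manip.state();print(s['time'],s['tool_pos'],s['tool_rot'],s['joint_pos'].round(2),s['contact_force'].round(1),manip.tcp_to_tips)
```

```text
2.8 [ 0.55491233 -0.18354654  0.1615348 ] [5.38167550e-05 8.05485898e-04 9.99999664e-01 1.39630580e-04] [-0.45  0.02  1.79  0.    1.33 -2.02] [-0.1  0.6  0.2] 0.014
```

View pics/w1.png

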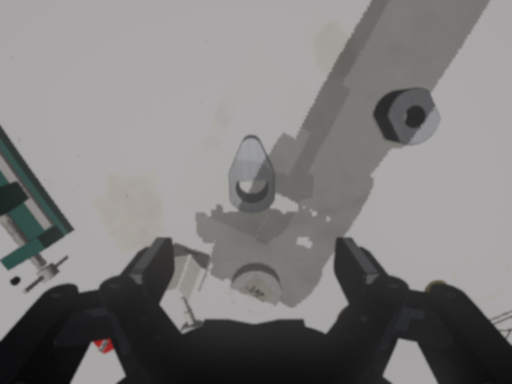

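Wrist view: cam upright in the image, nose tip near (250,137), bore near (252,187). The spacer is at (413,116). Zooming in.

Run:
```python
from h import *
im=cv2.imread('pics/w1.png')[128:220,215:290]
cv2.imwrite('pics/w1c.png',cv2.resize(cv2.convertScaleAbs(im,alpha=1.3),None,fx=6,fy=6,interpolation=cv2.INTER_CUBIC))
```

```text
(no output)
```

View pics/w1c.png

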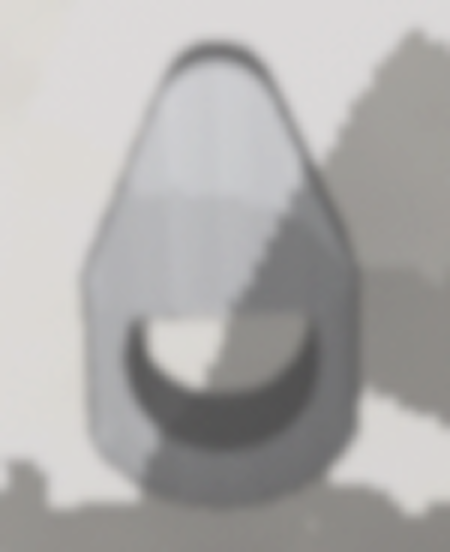

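Crop: top-face bore chord from (127,318) to (322,316), bore back (223,450), cam back (221,507), nose top edge (214,58), sides x≈88 and 357 at y≈350.

Run:
```python
from h import *
f=grab('wrist')
P=onz(f,(np.array([[127,318],[322,316],[223,450],[221,507],[214,58],[86,290],[358,280],[88,410],[357,410]],float)+.5)/6-.5+[215,128],.034)
print(P.round(4))
n=P[4]-(P[2]+P[3])/2; print('yaw nose',np.degrees(np.arctan2(n[1],n[0])))
for i,j in((7,5),(8,6)):
  d=P[j]-P[i];print(np.degrees(np.arctan2(d[1],d[0])))
```

```text
[[ 0.5494 -0.2017  0.034 ]
 [ 0.5491 -0.1705  0.034 ]
 [ 0.5718 -0.1864  0.034 ]
 [ 0.5817 -0.1868  0.034 ]
 [ 0.5082 -0.1876  0.034 ]
 [ 0.5448 -0.2082  0.034 ]
 [ 0.5432 -0.1648  0.034 ]
 [ 0.5649 -0.2084  0.034 ]
 [ 0.5649 -0.1646  0.034 ]]
yaw nose -179.18534670995672
179.39616485836456
-179.3262818403047
```

Emit:
servo_tool(
  moves=[
    [[-1,-3,30,0,0,0,70],[0,0,30,0,0,0,70],[0,0,30,0,0,0,70],[0,0,30,0,0,0,70],[0,0,12,0,0,0,70],[0,0,6,0,0,0,70],[0,0,0,0,0,0,70]],
  ],
)

```text
time: 3.72
tool_pos: [0.5566, -0.1872, 0.0242]
tool_rot: [0.001, 0.001, 1.0, -0.0]
contact_force: [0.2, 0.9, -0.1]
gripper_width: 0.819
grasp_force: 0.0
```

Emit:
servo_tool(
  moves=[
    [[0,0,0,0,0,0,40],[0,0,0,0,0,0,40],[0,0,0,0,0,0,40],[0,0,0,0,0,0,40],[0,0,0,0,0,0,40],[0,0,0,0,0,0,40]],
  ],
)

```text
time: 4.47
tool_pos: [0.5572, -0.1878, 0.0249]
tool_rot: [0.001, 0.001, 1.0, -0.0]
contact_force: [-0.3, -0.1, 6.6]
gripper_width: 0.5
grasp_force: 63.6
```

Emit:
servo_tool(
  moves=[
    [[0,0,-20,0,0,0,38],[0,0,-40,0,0,0,38],[0,0,-40,0,0,0,38],[0,0,-20,0,0,0,38],[-3,44,0,0,0,0,38],[-4,48,0,0,0,0,38],[-4,48,0,0,0,0,38],[-4,48,0,0,0,0,38],[-4,48,0,0,0,0,38],[-4,48,0,0,0,0,38],[-4,48,0,0,0,0,38],[0,30,0,0,0,0,38]],
  ],
)

```text
time: 5.98
tool_pos: [0.5829, 0.1766, 0.1423]
tool_rot: [-0.001, 0.0, 1.0, -0.0]
contact_force: [-0.6, 1.0, -2.3]
gripper_width: 0.502
grasp_force: 62.8
```

Emit:
servo_tool(
  moves=[
    [[0,22,0,0,0,-3.5,38],[0,0,0,0,0,-4,38],[0,0,0,0,0,0,38],[0,0,0,0,0,0,38],[0,0,0,0,0,0,38]],
  ],
)

```text
time: 6.6
tool_pos: [0.5839, 0.1962, 0.1432]
tool_rot: [-0.0, -0.064, 0.998, -0.0]
contact_force: [0.2, -0.4, -2.0]
gripper_width: 0.505
grasp_force: 62.8
```

Run:
```python
from h import *
f=grab('wrist','w2.png');s=manip.state();print(s['time'],s['tool_pos'],s['tool_rot'],s['gripper_width'],s['contact_force'].round(1))
cv2.imwrite('pics/w2b.png',cv2.resize(f['image'][40:280,140:400],None,fx=2.5,fy=2.5,interpolation=cv2.INTER_CUBIC)[:600])
```

```text
6.65 [0.58392544 0.1962427  0.14327586] [-5.65302604e-05 -6.39367676e-02  9.97953950e-01 -3.48238510e-05] 0.49517617573559364 [ 0.9  0.2 -2.6]
```

View pics/w2b.png

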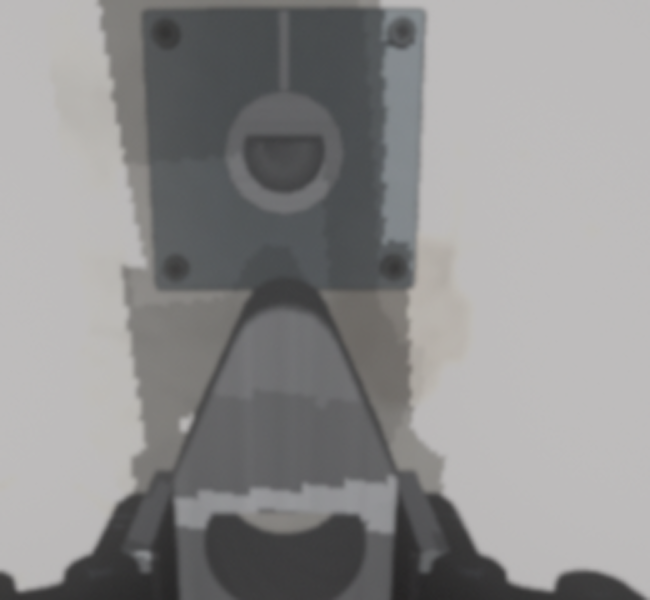

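Crop: screws (166,33), (402,31), (394,267), (175,268); shoulder circle centred about (285,153); shaft flat facing the line. The held cam has its nose edge at (285,307), bore chord (207,514)–(365,514).

Run:
```python
from h import *
f=grab('wrist');s=manip.state();Rt=R.from_quat(np.roll(s['tool_rot'],-1));tp=s['tool_pos']
px=lambda p:(np.array(p,float)+.5)/2.5-.5+[140,40]
def rep(n,P): print(n,P.round(4).tolist(),'tool',(Rt.inv().apply(P-tp)*1e3).round(1).tolist())
S=onz(f,px([[166,33],[402,31],[394,267],[175,268]]),.014);rep('screws',S);rep('mean',S.mean(0)[None])
d=(S[0]+S[1]-S[2]-S[3]);x=Rt.as_matrix()[:,0];y=lambda v:np.degrees(np.arctan2(v[1],v[0]))
print('yaw',y(d),y(x),np.linalg.norm(d)/2)
rep('shoulder',onz(f,px([[285,153],[227,153],[343,153],[285,93],[285,213]]),.020))
rep('line',onz(f,px([[283.5,12],[285,90]]),.0105))
zt=tp[2]-.025+.034
rep('cam nose,chord,sides',onz(f,px([[285,307],[207,514],[365,514],[176,500],[397,500]]),zt))
```

```text
screws [[0.4707, 0.139, 0.014], [0.4597, 0.2201, 0.014], [0.541, 0.2308, 0.014], [0.5518, 0.1494, 0.014]] tool [[119.6, -42.4, 129.3], [120.2, 39.4, 129.3], [38.2, 39.7, 129.3], [37.8, -42.4, 129.3]]
mean [[0.5058, 0.1848, 0.014]] tool [[79.0, -1.4, 129.3]]
yaw -172.55614341224376 -172.66604473641948 0.08187990108079231
shoulder [[0.5058, 0.1851, 0.02], [0.5083, 0.1649, 0.02], [0.5032, 0.2053, 0.02], [0.486, 0.1826, 0.02], [0.5263, 0.1878, 0.02]] tool [[78.9, -1.1, 123.3], [79.0, -21.5, 123.3], [79.0, 19.3, 123.3], [98.9, -1.1, 123.3], [58.2, -1.1, 123.3]]
line [[0.4583, 0.1785, 0.0105], [0.4839, 0.1823, 0.0105]] tool [[126.9, -1.6, 132.8], [101.0, -1.1, 132.8]]
cam nose,chord,sides [[0.5358, 0.1891, 0.1523], [0.5781, 0.1793, 0.1523], [0.5742, 0.2097, 0.1523], [0.5759, 0.1731, 0.1523], [0.5704, 0.2154, 0.1523]] tool [[48.6, -1.0, -9.0], [8.0, -16.1, -9.0], [8.0, 14.6, -9.0], [10.9, -22.0, -9.0], [11.0, 20.7, -9.0]]
```

Emit:
servo_tool(
  moves=[
    [[30,0,0,0,0,0,38],[30,0,0,0,0,0,38],[18,-0.5,0,0,0,0,38],[0,0,20,0,0,0,38],[0,0,20,0,0,0,38],[0,0,15,0,0,0,38],[0,0,5,0,0,0,38],[0,0,3,0,0,0,38],[0,0,3,0,0,0,38],[0,0,3,0,0,0,38],[0,0,0,0,0,0,38]],
  ],
)

```text
time: 8.07
tool_pos: [0.5066, 0.1862, 0.0743]
tool_rot: [0.0, -0.064, 0.998, -0.0]
contact_force: [0.4, 0.3, -2.7]
gripper_width: 0.501
grasp_force: 62.9
```

Emit:
servo_tool(
  moves=[
    [[0,0,2.5,0,0,0,38],[0,0,2.5,0,0,0,38],[0,0,2.5,0,0,0,38],[0,0,2.5,0,0,0,38],[0,0,0,0,0,0,38]],
  ],
)

```text
time: 8.7
tool_pos: [0.5064, 0.1861, 0.0639]
tool_rot: [-0.0, -0.064, 0.998, -0.0]
contact_force: [0.3, -0.1, -2.2]
gripper_width: 0.507
grasp_force: 62.9
```

Underside about 39 mm up, nearly past the taper, and still no contact. Continuing.

Emit:
servo_tool(
  moves=[
    [[0,0,2.5,0,0,0,38],[0,0,2.5,0,0,0,38],[0,0,2.5,0,0,0,38],[0,0,2.5,0,0,0,38],[0,0,0,0,0,0,38]],
  ],
)

```text
time: 9.32
tool_pos: [0.5064, 0.1861, 0.0539]
tool_rot: [-0.0, -0.064, 0.998, -0.0]
contact_force: [0.5, -0.4, -2.4]
gripper_width: 0.502
grasp_force: 62.9
```

Emit:
servo_tool(
  moves=[
    [[0,0,2.5,0,0,0,38],[0,0,2.5,0,0,0,38],[0,0,2,0,0,0,38],[0,0,1,0,0,0,38],[0,0,0,0,0,0,38]],
  ],
)

```text
time: 9.95
tool_pos: [0.5066, 0.1861, 0.0462]
tool_rot: [-0.0, -0.064, 0.998, -0.0]
contact_force: [0.2, -0.3, -2.3]
gripper_width: 0.497
grasp_force: 62.9
```

Emit:
servo_tool(
  moves=[
    [[0,0,0.7,0,0,0,38],[0,0,0.6,0,0,0,38],[0,0,0,0,0,0,38]],
  ],
)

```text
time: 10.32
tool_pos: [0.5066, 0.1862, 0.045]
tool_rot: [-0.0, -0.064, 0.998, -0.0]
contact_force: [0.6, -0.5, -2.2]
gripper_width: 0.498
grasp_force: 62.9
```

Emit:
servo_tool(
  moves=[
    [[0,0,0.6,0,0,0,38],[0,0,0.3,0,0,0,38],[0,0,0,0,0,0,38]],
  ],
)

```text
time: 10.7
tool_pos: [0.5067, 0.1862, 0.0449]
tool_rot: [-0.0, -0.064, 0.998, -0.0]
contact_force: [-3.8, -1.0, 4.6]
gripper_width: 0.5
grasp_force: 63.7
```

Seated on the shoulder (a light 5 N reaction). Releasing and backing up.

Emit:
servo_tool(
  moves=[
    [[0,0,0,0,0,0,55],[0,0,0,0,0,0,65],[0,0,0,0,0,0,65],[0,0,0,0,0,0,65],[0,0,-10,0,0,0,70],[0,0,-30,0,0,0,75],[0,0,-40,0,0,0,80],[0,0,-40,0,0,0,80],[-20,0,-20,0,0,0,80],[0,0,0,0,0,0,80],[0,0,0,0,0,0,80]],
  ],
)

```text
time: 12.08
tool_pos: [0.5254, 0.1885, 0.183]
tool_rot: [-0.001, -0.064, 0.998, -0.0]
contact_force: [-0.1, -0.6, 0.0]
gripper_width: 0.937
grasp_force: 0.0
```

Run:
```python
from h import *
f=grab('wrist');g=grab('scene');s=manip.state();print(s['time'],s['tool_pos'],s['contact_force'].round(1))
a=cv2.resize(f['image'][80:240,150:360],(600,457),interpolation=cv2.INTER_CUBIC)
b=cv2.resize(g['image'][140:220,150:230],(200,200),interpolation=cv2.INTER_CUBIC)
b=cv2.copyMakeBorder(b,0,257,0,0,cv2.BORDER_CONSTANT)
cv2.imwrite('pics/w3.png',np.hstack([a,b]))
```

```text
12.175 [0.52498435 0.18847615 0.18216991] [-0.9  0.2  0. ]
```

View pics/w3.png

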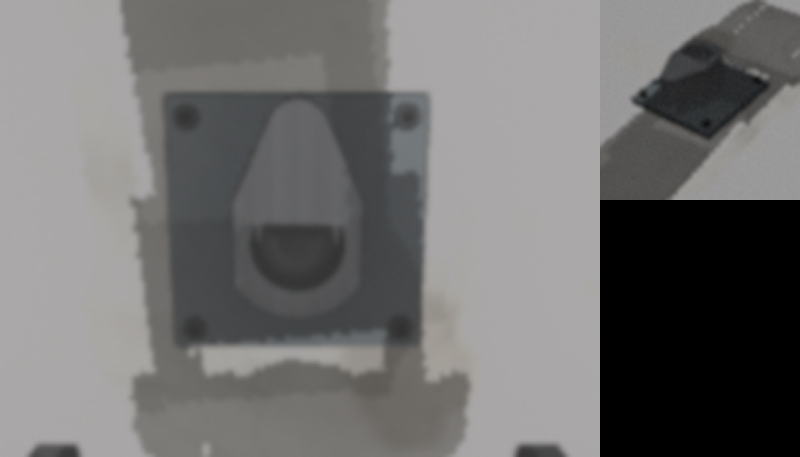

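The picture shows the cam on the spindle, nose over the line, shaft flat against bore flat (crop nose (298,100), back (298,318), sides 234/361). I'll check its top height by the known size.

Run:
```python
from h import *
f=grab('wrist')
px=lambda p:(np.array(p,float)+.5)*[210/600,160/457]-.5+[150,80]
for z in(.04,.054,.064):
  P=onz(f,px([[298,100],[298,318],[234,250],[361,250]]),z);print(z,np.linalg.norm(P[0]-P[1]),np.linalg.norm(P[2]-P[3]))
P=onz(f,px([[187,117],[408,117],[401,328],[195,328]]),.014);print(np.linalg.norm(P[0]-P[1]),np.linalg.norm(P[1]-P[2]))
```

```text
0.04 0.07592040280235604 0.04457750059130587
0.054 0.07201619026460816 0.04228509920398556
0.064 0.06922746702335976 0.04064766964161392
0.0814507111747529 0.08128041126375728
```

```bash
python3 -c "
from plant import manip
print(manip.job_done())"
```

```text
the job is handed in; nothing more can be done
None
```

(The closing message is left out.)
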